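Press the cap onto a honey jar with the cam-lift capping press

TASK

Cap the open honey jar that stands in the bench capping press: put the cap of its size (60 mm) on the jar's mouth, rim down and level, then swing the press arm over it against its stop, and raise the cam lever to its highest lift, straight up, so that the cap is pressed against the pad. Keep hold of the lever there: it springs back if let go, and the program finishes while still holding it at the top. Leave the jar in its nest and the other jars, caps and the marker where they are.

Things in the scene. Friction and masses are not known exactly. Their poses are not given: they have to be found in the camera images.
- press: capping press, fixed: foot plate 205 x 130 mm, cheeks with the cam shaft (58 mm high), at the back a column (32 mm thick, 160 mm high, at x 80 mm) on which the swing arm turns. Origin: on the table, under the centre of the jar nest. x points to the column, away from the operator (robot side), y to the operator's left, z up. Cam lever on the -y side
- lift (a joint): height of the lift table (90 mm disc with a rim, the jar nest) above its lowest position, m: 0 down, 0.010 at the highest lift. Driven only by the cam lever. The face on which the jar stands is 68 mm above the work surface when down
- cam (a joint): cam lever angle, rad, about a level axis along the press's y: 0 = level, pointing to the press's -x, as at the start; grows as the grip is raised; 1.571 = straight up: eccentric uppermost, highest lift (lift = 10 mm x sine of this angle); beyond, the lift falls again; stop at 2.3. A return spring pulls it back to 0 (0.08 N m at 0, 0.5 N m upright: 5 N at the grip), so it falls back if let go
- lever: the cam lever: hub, flat steel bar and hand grip. Origin: on its pivot axis, in the press frame x 0, y -62, z 35 mm; its y axis is the pivot axis, its -x axis points along the lever to the grip
- grip (a point): middle of the lever's hand grip, a round level bar 22 mm thick, 70 mm long along the press's y free at its -y end. It is 105 mm from the pivot axis: at lever angle t in the press frame x = -105 cos t, y = -104, z = 35 + 105 sin t mm. Fingers pointing down and closing along the press's x can pinch it and keep their orientation: the bar turns between them
- head (a joint): swing arm angle, rad: 0 = against its stop, presser pad over the jar nest; grows as the arm swings away to the press's +y side (1.571: arm along +y). Starts parked at 1.5 to 1.75; stays where it is left (friction 0.12 N m). Vertical axis at x 80 mm, y 0 in the press frame
- head_knob (a point): middle of the upright round knob on the arm's end, 22 mm thick, from 196 to 232 mm above the work surface (this point 214). In the press frame x = 80 - 122 cos a, y = 122 sin a mm at arm angle a. The arm under it is 26 mm wide, its top at 188 mm; a 20 mm spindle nut (top at 203 mm) stands 42 mm from the knob towards the column
- presser: sprung round presser pad (50 mm) under the swing arm, 80 mm from the arm's axis. Origin: centre of its rubber underside, 148.5 mm above the work surface when free, 6 mm above a seated cap with the lift down. Its spring starts at about 4.5 N and adds 3 N per mm: some 16 N at the highest lift
- jar: honey jar without a cap, standing in the nest of the lift table: 67 mm diameter, 72 mm high, amber with a pale label; neck 51 mm thick from 56 to 72 mm above its base, lip tapered to 47 mm. Origin: centre of its base
- cap: the cap for this jar: metal press-on cap, 60 mm outside, 55 mm inside, 14 mm high, top 2.5 mm thick, lying rim down (flat face up) on the table near two caps of other sizes (45 and 82 mm). Origin: centre of its rim plane; z points out of its flat face. Fully down on the jar its rim plane is 60.5 mm above the jar's base
- cap_small: flat metal cap, 45 mm diameter, 13 mm high, lying rim down on the table: for another jar size, leave it. Origin: centre of its underside
- cap_wide: flat metal cap, 82 mm diameter, 16 mm high, lying rim up (hollow side up): for another jar size, leave it. Origin: centre of its underside
- full1: finished honey jar with its cap on, 67 mm diameter, 74.5 mm high; leave it. Origin: centre of its base
- full2: another finished jar, same size; leave it. Origin: centre of its base
- full3: another finished jar, same size; leave it. Origin: centre of its base
- marker: felt marker lying on the table, 130 mm long along its x axis, 19 mm thick; leave it. Origin: on the table under its middle
Not all that is in view belongs to the job. What is shaped like the jar but pink or purple is not meant.

How it is judged:
By the outcome, as a careful person would: the job done as asked, in the order asked, and still so for the second after the job is handed in, while the arm keeps its last pose, push and grip.
It also fails if it takes over 72 s, if anything falls off the work surface, if the arm or the gripper's body presses on something with over 40 N, if the wrist force passes 120 N, or if a joint passes its speed limit or range.

ROBOT

A 6-joint arm with a two-finger parallel gripper is mounted at the origin on the work surface. World frame = base frame: x ahead of the robot, y to its left, z up, the work surface at z = 0. Lengths are in m, angles in degrees, forces in N, time in s.
With the tool pointing down it reaches from about 0.35 to 0.875 m from the base axis. Payload 4.2 kg.
Tool frame: the origin (TCP) lies on the centre line of the jaws, within the pads' length; the fingertips stand 25 mm ahead of it and the grasp point (between the pads) lies 6 mm ahead of it (finger_overhang is the distance from the TCP to the fingertips, in m); z points along the fingers, y is the line along which they close (so a half turn about z gives the same grasp; the last joint's range is limited). The gripper opens to 87 mm and grips with 3 to 60 N. Pads are 19 mm wide; open, the fingers measure 117 mm over their backs; the gripper's body (75 mm by 190 mm) begins 51 mm behind the grasp point.
Start: joints at [81.681, 22.042, 0.453, 0, -68.411, -14.817], TCP at [0.246, 0.575, 0.248] pointing down, gripper open.
Joint ranges: [-179.83, 179.83], [-69.29, 118.12], [-61.27, 80.66], [-181.25, 117.63], [-171.15, -9.14], [-177.46, 177.46]. Speed limits (degrees/s): [159.86, 159.86, 180, 180, 180, 180].

INTERFACE

Orientations are given as a 3x3 rotation matrix whose columns are the frame's x, y, z axes.
In Python, from station import sense, capture, finish_job, spot_in, tip_of, finger_overhang gives the robot as it stands. The module is installed in compiled form; this text tells all that it offers.
- The arm moves only by the tool servo_tool, never from a script. Its arguments are lists of equal length, an entry for each row: "slide": the shift along the tool's x, y, z in m, a list of three; "spin": the turn about the tool's z in degrees; "grip": the closure, from 0 (fully open) to 1 (shut). A call has exactly 5 rows; each row is the pose to reach, as a shift and turn from the pose commanded when the call began, along the tool's axes at that moment; what a row does not reach only later rows make up. A row lasts 1/12 s, in which the tool goes at most 41.7 mm and 7.16 degrees, less where a joint would pass 70% of its speed; a pose out of reach is approached as far as the arm can. A call with a gripper value outside its range is refused whole. The fingers move at their own pace and stop on an object; the grip force is fixed at half the most. Time passes only in rows, so rows that repeat a pose let the fingers close, or fill a call up. It gives the time, the measured TCP pose, the force, the opening and the grip force at its end, in the units of the state.
- sense(): the state, without advancing time (a new reading comes with each control period).
- capture(name): name is "side" or "top"; returns a dict with "pixels" (420x560x3 uint8, blue, green, red), "depth" (420x560 float32, m along the optical axis (not along the pixel's ray), 0 where there is no reading), "fx", "fy", "cx", "cy" (pixels), "R" (3x3) and "t" (3): a world point X has camera coordinates R X + t. Camera axes: x right, y down, z forward; pixel columns grow to the right and rows downward; lengths in m; the calibration is good to about 2 mm. A picture is of the moment at which its call begins.
- finish_job(): hands the job in; it is judged then, once.
Trained networks look in the newest picture that a camera, given by its name, has taken for a name from the list of things; names that differ only in an ending like _2 or _b are one class to them, and where a whole thing is asked for, a point or a joint stands for the part that bears it (a point fixed in the world has none). Each returns a list of dicts, best first, with "conf" (0 to 1); they miss things now and then, are a little off and sometimes report something else, mostly with a low value. They report only what shows in the picture. A call takes as long as a camera call. They do not tell look-alikes from the thing itself.
- spot_in(thing, camera): "point" ([x, y, z] in m, in world coordinates, good to about 4 mm: the middle of the surface that is visible of it).
- tip_of(thing, camera): "point" ([x, y, z] in m, in world coordinates, good to about 4 mm: a listed point, or the origin of a listed thing).
The state is a dict: "time_s": time; "joints": joint angles; "joint_velocities": joint speeds; "effort": joint torques, N m; "tcp_pos": TCP position; "ee_rot": TCP orientation; "wrist_force": force on the tool from outside, world axes, zero at the start; "moment": the same for the moment, N m; "gripper_width": opening from 0.0 (shut) to 1.0 (fully open); "gripper_force": force on a finger pad.
Only numpy, scipy, OpenCV 4.12 (cv2) and the standard library are available. Lean on these libraries where they do the work, as an engineer would, in place of code of your own. Each camera call takes 0.05 s, during which the arm holds its last target. There are 200 camera calls.

## Working session

There is one attempt and no reset: what is moved stays moved. The work goes in short steps, Python scripts to look and compute and a tool call to move; the robot and the scene stay as the last step left them, time stands still between calls to the robot, and variables do not carry over. Pictures are saved under pics/ and viewed, at most 10 in all, crops included, and the job is handed in when it is done.

Besides the shell and the picture viewer there is one more tool, called by a JSON object that holds its "api" and its "payload", one argument or row to a line. servo_tool: Moves the arm, as the interface text tells. Its arguments: {"type":"object","properties":{"slide":{"type":"array"},"spin":{"type":"array"},"grip":{"type":"array"}},"required":["slide","spin","grip"]}

```bash
mkdir -p pics; python3 - <<'E'
from station import *
import cv2,numpy as np
for c in("side","top"):
    d=capture(c); cv2.imwrite(f"pics/{c}0.png",d["pixels"])
    print(c,d["fx"],d["cx"],d["cy"],np.round(d["R"],3).tolist(),np.round(d["t"],3).tolist())
    for n in["press","jar","cap","cap_small","cap_wide","lever","grip","head_knob","presser","full1","marker"]:
        print(n,[(np.round(r["point"],3).tolist(),round(r["conf"],2)) for r in tip_of(n,c)][:4])
s=sense();print(s["tcp_pos"],np.round(s["ee_rot"],3).tolist(),s["gripper_width"],s["time_s"],finger_overhang)
E
```

```text
side 484.90471309342274 277.79336055160735 218.57202714816006 [[-0.895, -0.445, -0.011], [-0.339, 0.696, -0.633], [0.289, -0.563, -0.774]] [0.476, 0.265, 1.087]
press [([0.585, 0.004, -0.004], 0.88)]
jar [([0.418, 0.033, 0.001], 0.89), ([0.615, -0.137, 0.003], 0.69), ([0.589, 0.008, 0.07], 0.61)]
cap [([0.492, 0.284, 0.003], 0.6)]
cap_small [([0.446, 0.405, -0.002], 0.79), ([0.358, 0.302, -0.002], 0.32)]
cap_wide []
lever []
grip [([0.49, -0.11, 0.036], 0.69), ([0.586, 0.004, -0.001], 0.63)]
head_knob [([0.67, 0.135, 0.213], 0.98)]
presser [([0.672, 0.094, 0.151], 0.45)]
full1 [([0.662, -0.284, -0.001], 0.9), ([0.395, -0.33, 0.0], 0.8), ([0.535, -0.335, 0.001], 0.59), ([0.493, 0.287, 0.003], 0.2)]
marker [([0.405, 0.15, -0.002], 0.75)]
top 414.1870254504045 282.84905967476254 204.90227197169284 [[0.007, -1.0, -0.007], [-0.992, -0.006, -0.126], [0.126, 0.007, -0.992]] [0.018, 0.526, 1.05]
press [([0.583, 0.007, -0.002], 0.84)]
jar [([0.61, -0.141, 0.0], 0.98), ([0.419, 0.031, -0.005], 0.94), ([0.581, 0.009, 0.068], 0.77), ([0.535, -0.337, 0.001], 0.52)]
cap [([0.353, 0.303, 0.005], 0.25)]
cap_small [([0.452, 0.404, -0.0], 0.66)]
cap_wide [([0.352, 0.304, 0.002], 0.55)]
lever [([0.591, -0.054, 0.035], 0.93)]
grip [([0.49, -0.106, 0.033], 0.88)]
head_knob [([0.674, 0.136, 0.209], 0.83)]
presser [([0.668, 0.095, 0.147], 0.48)]
full1 [([0.663, -0.282, 0.002], 0.84), ([0.391, -0.334, 0.002], 0.67), ([0.537, -0.335, 0.001], 0.67)]
marker [([0.407, 0.155, 0.003], 0.66)]
[0.24554021 0.5747295  0.24753897] [[0.92, -0.393, -0.0], [-0.393, -0.92, -0.0], [-0.0, 0.0, -1.0]] 1.0023254514194684 1.2 0.025
```

View pics/top0.png

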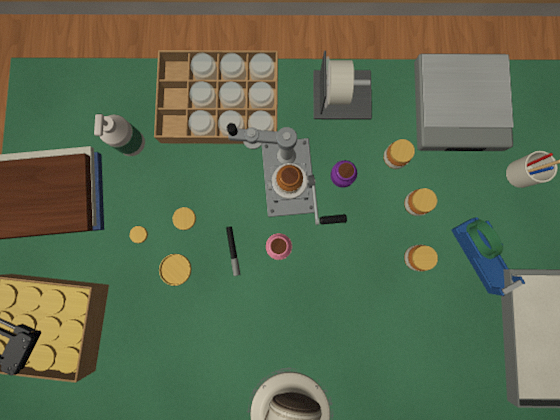

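View pics/side0.png

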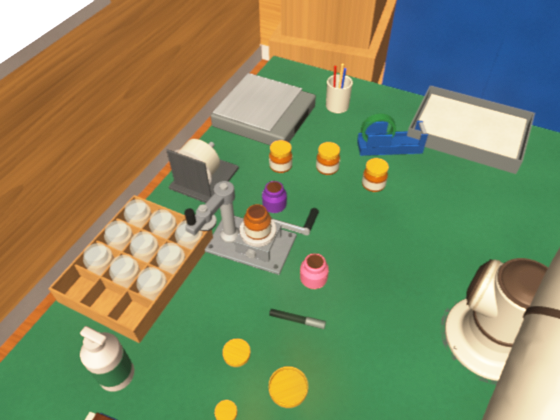

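The top view shows the 60 mm cap at pixel (183,218), the jar in its nest at (289,179), the lever grip at (333,219) and the parked knob at (232,130). The side view agrees, and the pink and purple jars are decoys. Next I'll refine these positions with depth.

```bash
cat > h.py <<'E'
from station import *
import cv2,numpy as np
from scipy.optimize import least_squares
def cloud(c):
    d=capture(c); v,u=np.mgrid[:420,:560]; z=d["depth"]
    P=np.stack([(u-d["cx"])/d["fx"]*z,(v-d["cy"])/d["fy"]*z,z],-1)
    return d["pixels"],np.where(z[...,None]>0,(P-d["t"])@d["R"],np.nan)
def near(X,c,r,z0,z1):
    with np.errstate(invalid="ignore"):
        return (np.hypot(X[...,0]-c[0],X[...,1]-c[1])<r)&(X[...,2]>z0)&(X[...,2]<z1)
def disc(p,what=""):  # centre of outline
    (c,r)=cv2.minEnclosingCircle((p[:,:2]*1000).astype(np.float32)); print(what,len(p),"mean",p.mean(0).round(4),"mid",np.round(c,1),"r",round(r,1))
E
python3 - <<'E'
from h import *
for c in("side","top"):
    im,X=cloud(c); hsv=cv2.cvtColor(im,cv2.COLOR_BGR2HSV); print(c)
    yel=(hsv[...,0]>15)&(hsv[...,0]<35)&(hsv[...,1]>110)
    disc(X[near(X,(.488,.287),.045,.009,.03)],"cap z")
    disc(X[near(X,(.488,.287),.045,-.02,.03)&yel],"cap col")
    j=(.584,.007)
    disc(X[near(X,j,.04,.134,.15)],"lip")
    disc(X[near(X,j,.045,.115,.132)],"shoulder")
    disc(X[near(X,(.672,.135),.025,.222,.25)],"knob top")
    disc(X[near(X,(.664,.014),.03,.17,.21)],"column top")
    m=near(X,(.58,.0),.15,.004,.02)&(hsv[...,1]<60)
    m=cv2.morphologyEx(m.astype(np.uint8),cv2.MORPH_OPEN,np.ones((3,3)))>0
    print("plate",m.sum(),X[m][:,2].mean(),cv2.minAreaRect((X[m][:,:2]*1000).astype(np.float32)))
    m=near(X,(.49,-.108),.06,.03,.06)&(im.max(-1)<70)
    p=X[m];print("grip",len(p),p.mean(0),cv2.minAreaRect((p[:,:2]*1000).astype(np.float32)))
E
```

```text
side
cap z 568 mean [0.491  0.2866 0.0139] mid [491.2 285.6] r 30.7
cap col 656 mean [0.4903 0.2871 0.0123] mid [494.5 283.2] r 34.5
lip 293 mean [0.5829 0.0085 0.1396] mid [583.4   7.2] r 26.3
shoulder 196 mean [0.5748 0.0211 0.1216] mid [583.6   7.4] r 32.7
knob top 85 mean [0.6709 0.1374 0.2301] mid [672.  135.5] r 12.0
column top 352 mean [0.6589 0.0199 0.1897] mid [664.2  16.9] r 26.9
plate 1627 0.01194622466515736 ((606.4846801757812, 8.00299072265625), (205.57366943359375, 135.70509338378906), 5.695569038391113)
grip 140 [ 0.48752083 -0.10614464  0.04350924] ((488.0830078125, -107.47685241699219), (17.499921798706055, 68.71573638916016), 5.2031779289245605)
top
cap z 388 mean [0.4921 0.2859 0.0142] mid [492.  286.7] r 29.8
cap col 408 mean [0.4911 0.285  0.0136] mid [490.4 287. ] r 31.1
lip 349 mean [0.5836 0.0064 0.1397] mid [584.3   6.2] r 25.4
shoulder 165 mean [0.5753 0.0075 0.1198] mid [583.9   6.2] r 33.0
knob top 83 mean [0.6715 0.1354 0.2308] mid [672.7 135.7] r 10.7
column top 403 mean [0.661  0.0161 0.1909] mid [663.6  17.2] r 26.5
plate 1724 0.012074194317075963 ((606.2866821289062, 8.651535034179688), (203.9842987060547, 129.62022399902344), 5.695861339569092)
grip 208 [ 0.48893888 -0.10791201  0.04327909] ((488.9759521484375, -108.3634033203125), (20.437437057495117, 68.16227722167969), 5.617202281951904)
```

{"api": "servo_tool", "payload": {
  "slide": [
    [0.034,0.017,0],
    [0.068,0.034,0],
    [0.102,0.051,0],
    [0.136,0.068,0],
    [0.17,0.085,0]
  ],
  "spin": [-5.8,-11.6,-17.4,-23.2,-28.8],
  "grip": [0,0,0,0,0]
}}

```text
time_s: 1.72
tcp_pos: [0.3692, 0.4284, 0.2477]
ee_rot: [[0.995, 0.104, 0.0], [0.104, -0.995, 0.0], [0.0, -0.0, -1.0]]
wrist_force: [0.3, -0.1, -0.4]
gripper_width: 1.002
gripper_force: 0.0
```

{"api": "servo_tool", "payload": {
  "slide": [
    [0.0215,0.0307,0.016],
    [0.043,0.0614,0.032],
    [0.0645,0.0921,0.048],
    [0.086,0.1228,0.064],
    [0.1075,0.1537,0.08]
  ],
  "spin": [0,0,0,0,0],
  "grip": [0,0,0,0,0]
}}

```text
time_s: 2.13
tcp_pos: [0.4916, 0.286, 0.1673]
ee_rot: [[0.995, 0.099, 0.001], [0.099, -0.995, 0.001], [0.001, -0.001, -1.0]]
wrist_force: [0.2, 0.7, -0.1]
gripper_width: 1.003
gripper_force: 0.0
```

{"api": "servo_tool", "payload": {
  "slide": [
    [0,0,0.03],
    [0,0,0.06],
    [0,0,0.09],
    [0,0,0.12],
    [0,0,0.12]
  ],
  "spin": [0,0,0,0,0],
  "grip": [0,0,0,0,0]
}}

```text
time_s: 2.55
tcp_pos: [0.4876, 0.2843, 0.0419]
ee_rot: [[0.995, 0.097, -0.009], [0.097, -0.995, -0.008], [-0.01, 0.007, -1.0]]
wrist_force: [-1.2, -0.7, 0.1]
gripper_width: 0.996
gripper_force: 0.0
```

{"api": "servo_tool", "payload": {
  "slide": [
    [0,0,0],
    [0,0,0],
    [0,0,0],
    [0,0,0],
    [0,0,0]
  ],
  "spin": [0,0,0,0,0],
  "grip": [0,0,0,0,0]
}}

```text
time_s: 2.97
tcp_pos: [0.4912, 0.2882, 0.0493]
ee_rot: [[0.995, 0.099, 0.002], [0.099, -0.995, 0.002], [0.003, -0.002, -1.0]]
wrist_force: [0.8, 0.0, -0.1]
gripper_width: 1.001
gripper_force: 0.0
```

{"api": "servo_tool", "payload": {
  "slide": [
    [0,0,0.005],
    [0,0,0.01],
    [0,0,0.015],
    [0,0,0.019],
    [0,0,0.02]
  ],
  "spin": [0,0,0,0,0],
  "grip": [0,0,0,0,0]
}}

```text
time_s: 3.38
tcp_pos: [0.4901, 0.2869, 0.0263]
ee_rot: [[0.995, 0.099, -0.002], [0.099, -0.995, -0.002], [-0.002, 0.001, -1.0]]
wrist_force: [-0.5, 0.1, -0.1]
gripper_width: 1.0
gripper_force: 0.0
```

{"api": "servo_tool", "payload": {
  "slide": [
    [0,0,0],
    [0,0,0],
    [0,0,0],
    [0,0,0],
    [0,0,0]
  ],
  "spin": [0,0,0,0,0],
  "grip": [0,0,0.2,0.5,0.6]
}}

```text
time_s: 3.8
tcp_pos: [0.4907, 0.2875, 0.0278]
ee_rot: [[0.995, 0.099, 0.0], [0.099, -0.995, 0.0], [0.0, -0.0, -1.0]]
wrist_force: [0.7, -0.3, -0.1]
gripper_width: 0.859
gripper_force: 0.0
```

{"api": "servo_tool", "payload": {
  "slide": [
    [0,0,0],
    [0,0,0],
    [0,0,0],
    [0,0,0],
    [0,0,0]
  ],
  "spin": [0,0,0,0,0],
  "grip": [0.6,0.6,0.6,0.6,0.6]
}}

```text
time_s: 4.22
tcp_pos: [0.4906, 0.2874, 0.0277]
ee_rot: [[0.995, 0.099, 0.0], [0.099, -0.995, 0.0], [0.0, -0.0, -1.0]]
wrist_force: [-0.2, 0.1, 1.3]
gripper_width: 0.667
gripper_force: 30.0
```

{"api": "servo_tool", "payload": {
  "slide": [
    [0,0,-0.02],
    [0,0,-0.055],
    [0,0,-0.09],
    [0,0,-0.125],
    [0,0,-0.15]
  ],
  "spin": [0,0,0,0,0],
  "grip": [0.6,0.6,0.6,0.6,0.6]
}}

```text
time_s: 4.63
tcp_pos: [0.4913, 0.2879, 0.1809]
ee_rot: [[0.995, 0.099, 0.003], [0.099, -0.995, 0.002], [0.003, -0.002, -1.0]]
wrist_force: [0.2, -0.0, -0.1]
gripper_width: 0.671
gripper_force: 30.0
```

{"api": "servo_tool", "payload": {
  "slide": [
    [0.004,0.02,-0.01],
    [0.012,0.055,-0.02],
    [0.02,0.09,-0.02],
    [0.028,0.125,-0.02],
    [0.034,0.155,-0.02]
  ],
  "spin": [0,0,0,0,0],
  "grip": [0.6,0.6,0.6,0.6,0.6]
}}

```text
time_s: 5.05
tcp_pos: [0.54, 0.1348, 0.1979]
ee_rot: [[0.995, 0.099, 0.0], [0.099, -0.995, 0.0], [0.0, -0.0, -1.0]]
wrist_force: [1.5, -0.3, -0.1]
gripper_width: 0.675
gripper_force: 30.0
```

{"api": "servo_tool", "payload": {
  "slide": [
    [0.007,0.035,0],
    [0.015,0.07,0],
    [0.022,0.1,0],
    [0.028,0.125,0],
    [0.03,0.1335,0]
  ],
  "spin": [0,0,0,0,0],
  "grip": [0.6,0.6,0.6,0.6,0.6]
}}

```text
time_s: 5.47
tcp_pos: [0.5832, 0.0036, 0.1972]
ee_rot: [[0.995, 0.095, -0.0], [0.095, -0.995, -0.0], [-0.0, 0.0, -1.0]]
wrist_force: [-0.6, -0.1, -1.4]
gripper_width: 0.668
gripper_force: 30.0
```

{"api": "servo_tool", "payload": {
  "slide": [
    [0,0,0],
    [0,0,0],
    [0,0,0],
    [0,0,0],
    [0,0,0]
  ],
  "spin": [0,0,0,0,0],
  "grip": [0.6,0.6,0.6,0.6,0.6]
}}

```text
time_s: 5.88
tcp_pos: [0.5826, 0.0079, 0.1977]
ee_rot: [[0.995, 0.101, 0.0], [0.101, -0.995, 0.0], [0.0, -0.0, -1.0]]
wrist_force: [0.4, -0.7, -0.3]
gripper_width: 0.671
gripper_force: 30.0
```

```bash
python3 - <<'E'
from h import *
s=sense();print(s["tcp_pos"],s["gripper_width"],s["wrist_force"])
for c in("side","top"):
    im,X=cloud(c); hsv=cv2.cvtColor(im,cv2.COLOR_BGR2HSV)
    cv2.imwrite(f"pics/{c}1.png",cv2.resize(im[100:310,140:420],None,fx=2.4,fy=2.4))
    yel=(hsv[...,0]>15)&(hsv[...,0]<35)&(hsv[...,1]>110)
    p=X[near(X,(.584,.007),.06,.145,.2)&yel]; print(c,len(p),p.mean(0) if len(p) else 0)
    p=X[near(X,(.584,.007),.04,.128,.145)&~yel]; print(len(p),p.mean(0) if len(p) else 0)
E
```

```text
[0.58255583 0.00787324 0.19767057] 0.670723349387057 [ 0.43105476 -0.65648597 -0.26246388]
side 129 [0.56269148 0.01338632 0.18176374]
162 [0.57464623 0.01839757 0.13773538]
top 108 [0.56465315 0.00624185 0.1831466 ]
4 [ 0.56109636 -0.00197072  0.13285613]
```

View pics/side1.png

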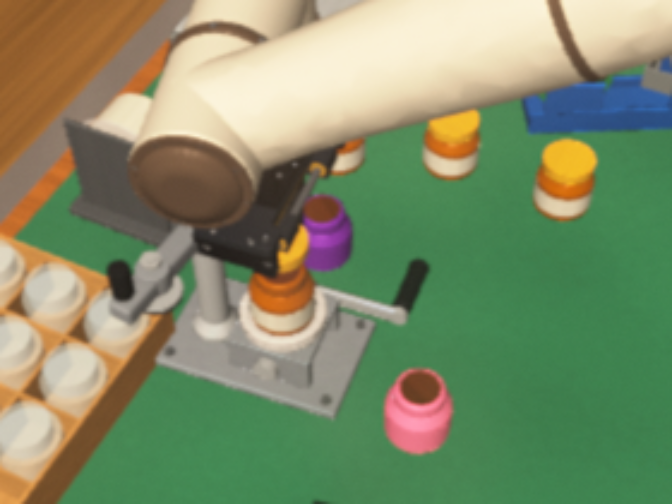

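The cap is held level above the jar: cap at crop pixel (290,247), jar mouth below it at (280,280). Lowering it now.

{"api": "servo_tool", "payload": {
  "slide": [
    [0,0,0.006],
    [0,0,0.012],
    [0,0,0.018],
    [0,0,0.023],
    [0,0,0.026]
  ],
  "spin": [0,0,0,0,0],
  "grip": [0.6,0.6,0.6,0.6,0.6]
}}

```text
time_s: 6.4
tcp_pos: [0.5822, 0.0066, 0.1702]
ee_rot: [[0.995, 0.099, -0.002], [0.099, -0.995, -0.0], [-0.002, 0.0, -1.0]]
wrist_force: [0.3, -0.4, 0.3]
gripper_width: 0.675
gripper_force: 30.0
```

{"api": "servo_tool", "payload": {
  "slide": [
    [0,0,0.002],
    [0,0,0.004],
    [0,0,0.006],
    [0,0,0.008],
    [0,0,0.01]
  ],
  "spin": [0,0,0,0,0],
  "grip": [0.6,0.6,0.6,0.6,0.6]
}}

```text
time_s: 6.82
tcp_pos: [0.5829, 0.0066, 0.1615]
ee_rot: [[0.995, 0.099, 0.0], [0.099, -0.995, 0.0], [0.0, -0.0, -1.0]]
wrist_force: [-0.3, -0.3, -0.2]
gripper_width: 0.67
gripper_force: 30.0
```

{"api": "servo_tool", "payload": {
  "slide": [
    [0,0,0.001],
    [0,0,0.002],
    [0,0,0.003],
    [0,0,0.004],
    [0,0,0.005]
  ],
  "spin": [0,0,0,0,0],
  "grip": [0.6,0.6,0.6,0.6,0.6]
}}

```text
time_s: 7.23
tcp_pos: [0.5829, 0.0066, 0.1566]
ee_rot: [[0.995, 0.099, 0.0], [0.099, -0.995, -0.0], [0.0, 0.0, -1.0]]
wrist_force: [0.1, -0.9, -0.7]
gripper_width: 0.672
gripper_force: 30.0
```

Going smoothly, with about 1 mm left.

{"api": "servo_tool", "payload": {
  "slide": [
    [0,0,0.0005],
    [0,0,0.001],
    [0,0,0.0015],
    [0,0,0.0015],
    [0,0,0.0015]
  ],
  "spin": [0,0,0,0,0],
  "grip": [0.6,0.6,0.6,0.6,0.6]
}}

```text
time_s: 7.65
tcp_pos: [0.5828, 0.0066, 0.1559]
ee_rot: [[0.995, 0.099, 0.001], [0.099, -0.995, -0.0], [0.0, 0.0, -1.0]]
wrist_force: [-1.7, -0.4, 5.1]
gripper_width: 0.67
gripper_force: 30.0
```

{"api": "servo_tool", "payload": {
  "slide": [
    [0,0,0],
    [0,0,0],
    [0,0,0],
    [0,0,0],
    [0,0,0]
  ],
  "spin": [0,0,0,0,0],
  "grip": [0.3,0.25,0.2,0.15,0.1]
}}

```text
time_s: 8.07
tcp_pos: [0.5827, 0.0067, 0.1546]
ee_rot: [[0.995, 0.099, -0.001], [0.099, -0.995, -0.0], [-0.001, -0.0, -1.0]]
wrist_force: [0.2, -0.4, 0.2]
gripper_width: 0.849
gripper_force: 0.0
```

{"api": "servo_tool", "payload": {
  "slide": [
    [0,0,0],
    [0,0,-0.01],
    [0,0,-0.035],
    [0,0,-0.07],
    [0,0,-0.11]
  ],
  "spin": [0,0,0,0,0],
  "grip": [0.1,0.1,0.1,0.1,0.1]
}}

```text
time_s: 8.48
tcp_pos: [0.5818, 0.0064, 0.2653]
ee_rot: [[0.995, 0.099, -0.004], [0.099, -0.995, -0.001], [-0.004, 0.001, -1.0]]
wrist_force: [1.5, -0.3, 0.1]
gripper_width: 0.899
gripper_force: 0.0
```

{"api": "servo_tool", "payload": {
  "slide": [
    [0.02,-0.023,-0.01],
    [0.042,-0.048,-0.02],
    [0.065,-0.075,-0.02],
    [0.085,-0.1,-0.02],
    [0.1025,-0.1195,-0.02]
  ],
  "spin": [0,0,0,0,0],
  "grip": [0.1,0.1,0.1,0.1,0.1]
}}

```text
time_s: 8.9
tcp_pos: [0.6739, 0.1377, 0.2861]
ee_rot: [[0.995, 0.099, 0.001], [0.099, -0.995, 0.001], [0.001, -0.001, -1.0]]
wrist_force: [0.5, -0.0, 0.9]
gripper_width: 0.898
gripper_force: 0.0
```

{"api": "servo_tool", "payload": {
  "slide": [
    [0,0,0],
    [0,0,0],
    [0,0,0],
    [0,0,0],
    [0,0,0]
  ],
  "spin": [0,0,0,0,0],
  "grip": [0.1,0.1,0.2,0.3,0.3]
}}

```text
time_s: 9.32
tcp_pos: [0.6726, 0.1347, 0.2859]
ee_rot: [[0.995, 0.098, 0.001], [0.098, -0.995, 0.0], [0.001, -0.0, -1.0]]
wrist_force: [-0.0, 0.1, -0.3]
gripper_width: 0.764
gripper_force: 0.0
```

```bash
python3 - <<'E'
from h import *
for c in("side","top"):
    im,X=cloud(c); hsv=cv2.cvtColor(im,cv2.COLOR_BGR2HSV)
    cv2.imwrite(f"pics/{c}2.png",cv2.resize(im[100:310,140:420],None,fx=2.4,fy=2.4))
    yel=(hsv[...,0]>15)&(hsv[...,0]<35)&(hsv[...,1]>110)
    p=X[near(X,(.584,.007),.045,.136,.16)&yel]
    if len(p)>20:
        disc(p,c); A=np.c_[p[:,:2]-p[:,:2].mean(0),np.ones(len(p))]; print(np.linalg.lstsq(A,p[:,2],rcond=None)[0])
    print([(np.round(r["point"],3).tolist(),round(r["conf"],2)) for r in tip_of("head_knob",c)][:2])
E
```

```text
side 416 mean [0.5828 0.009  0.142 ] mid [582.4   6.8] r 31.5
[ 0.01766073 -0.01847928  0.1420408 ]
[([0.669, 0.135, 0.213], 0.6)]
top 473 mean [0.5829 0.007  0.1422] mid [584.2   7.7] r 30.0
[ 0.00438377 -0.00807625  0.1422255 ]
[([0.675, 0.132, 0.21], 0.61)]
```

View pics/side2.png

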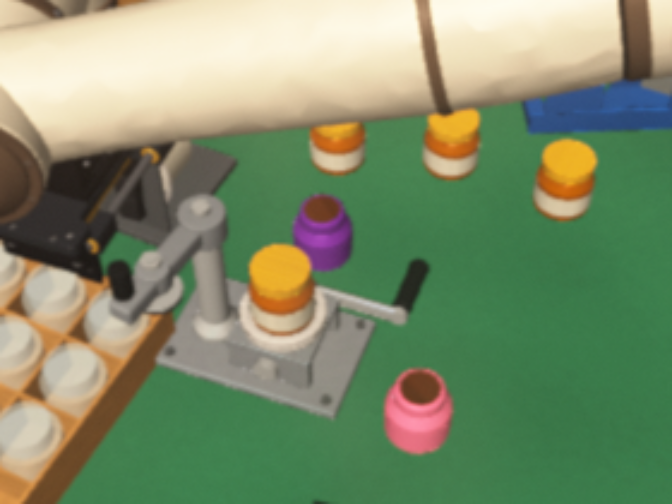

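The cap is seated level at crop (280,265), with its top at 0.142. Now for the knob.

{"api": "servo_tool", "payload": {
  "slide": [
    [0,0,0],
    [0,0,0],
    [0,0,0.01],
    [0,0,0.02],
    [0,0,0.03]
  ],
  "spin": [0,0,0,0,0],
  "grip": [0.5,0.5,0.5,0.5,0.5]
}}

```text
time_s: 9.93
tcp_pos: [0.6726, 0.1357, 0.2534]
ee_rot: [[0.995, 0.099, -0.001], [0.099, -0.995, -0.0], [-0.001, -0.0, -1.0]]
wrist_force: [-0.4, -0.7, -0.1]
gripper_width: 0.517
gripper_force: 0.0
```

{"api": "servo_tool", "payload": {
  "slide": [
    [0,0,0.005],
    [0,0,0.01],
    [0,0,0.015],
    [0,0,0.02],
    [0,0,0.022]
  ],
  "spin": [0,0,0,0,0],
  "grip": [0.5,0.5,0.5,0.5,0.5]
}}

```text
time_s: 10.35
tcp_pos: [0.6728, 0.1357, 0.2321]
ee_rot: [[0.995, 0.099, -0.001], [0.099, -0.995, -0.0], [-0.001, 0.0, -1.0]]
wrist_force: [0.0, 0.1, 0.4]
gripper_width: 0.503
gripper_force: 0.0
```

{"api": "servo_tool", "payload": {
  "slide": [
    [0,0,0],
    [0,0,0],
    [0,0,0],
    [0,0,0],
    [0,0,0]
  ],
  "spin": [0,0,0,0,0],
  "grip": [0.6,0.7,0.8,0.8,0.8]
}}

```text
time_s: 10.77
tcp_pos: [0.6731, 0.1352, 0.2336]
ee_rot: [[0.995, 0.099, 0.0], [0.099, -0.995, -0.001], [0.0, 0.001, -1.0]]
wrist_force: [-0.8, -1.7, 0.8]
gripper_width: 0.245
gripper_force: 30.0
```

{"api": "servo_tool", "payload": {
  "slide": [
    [-0.0105,-0.0014,0],
    [-0.0212,-0.0019,0],
    [-0.0318,-0.0014,0],
    [-0.0424,0,0],
    [-0.0528,0.0023,0]
  ],
  "spin": [0,0,0,0,0],
  "grip": [0.8,0.8,0.8,0.8,0.8]
}}

```text
time_s: 11.18
tcp_pos: [0.6226, 0.1292, 0.2336]
ee_rot: [[0.995, 0.101, 0.007], [0.101, -0.995, 0.002], [0.007, -0.002, -1.0]]
wrist_force: [5.8, 2.2, -1.9]
gripper_width: 0.246
gripper_force: 30.0
```

{"api": "servo_tool", "payload": {
  "slide": [
    [-0.0102,0.0032,0],
    [-0.02,0.0073,0],
    [-0.0294,0.0122,0],
    [-0.0384,0.0179,0],
    [-0.0468,0.0244,0]
  ],
  "spin": [0,0,0,0,0],
  "grip": [0.8,0.8,0.8,0.8,0.8]
}}

```text
time_s: 11.6
tcp_pos: [0.5759, 0.1043, 0.2334]
ee_rot: [[0.995, 0.102, 0.002], [0.102, -0.995, 0.009], [0.003, -0.009, -1.0]]
wrist_force: [-6.7, 17.8, 4.0]
gripper_width: 0.244
gripper_force: 30.0
```

{"api": "servo_tool", "payload": {
  "slide": [
    [-0.0078,0.0072,0],
    [-0.015,0.015,0],
    [-0.0215,0.0235,0],
    [-0.0272,0.0325,0],
    [-0.0321,0.0419,0]
  ],
  "spin": [0,0,0,0,0],
  "grip": [0.8,0.8,0.8,0.8,0.8]
}}

```text
time_s: 12.02
tcp_pos: [0.5396, 0.0588, 0.2333]
ee_rot: [[0.995, 0.102, -0.019], [0.102, -0.995, 0.007], [-0.018, -0.009, -1.0]]
wrist_force: [-31.9, 19.8, 19.8]
gripper_width: 0.222
gripper_force: 32.5
```

{"api": "servo_tool", "payload": {
  "slide": [
    [-0.0041,0.0098,0],
    [-0.0073,0.02,0],
    [-0.0096,0.0304,0],
    [-0.011,0.0409,0],
    [-0.0114,0.048,0]
  ],
  "spin": [0,0,0,0,0],
  "grip": [0.8,0.8,0.8,0.8,0.8]
}}

```text
time_s: 12.43
tcp_pos: [0.5286, 0.0038, 0.2326]
ee_rot: [[0.995, 0.099, -0.031], [0.099, -0.995, -0.004], [-0.032, 0.001, -1.0]]
wrist_force: [-30.2, 2.1, 17.7]
gripper_width: 0.204
gripper_force: 23.7
```

```bash
python3 - <<'E'
from h import *
s=sense();print(s["tcp_pos"],s["gripper_width"],s["wrist_force"],s["moment"])
for c in("side","top"):
    im,X=cloud(c)
    cv2.imwrite(f"pics/{c}3.png",cv2.resize(im[100:310,140:420],None,fx=2.4,fy=2.4))
    print([(np.round(r["point"],3).tolist(),round(r["conf"],2)) for r in tip_of("head_knob",c)][:2],[(np.round(r["point"],3).tolist(),round(r["conf"],2)) for r in tip_of("presser",c)][:2])
E
```

```text
[0.52857269 0.00375708 0.23262874] 0.20427119862636536 [-30.15511465   2.13676045  17.73313174] [0.75722295 8.93202957 0.28166491]
[([0.538, 0.008, 0.214], 0.56)] [([0.584, 0.01, 0.148], 0.62)]
[([0.538, -0.332, -0.0], 0.31)] []
```

View pics/side3.png

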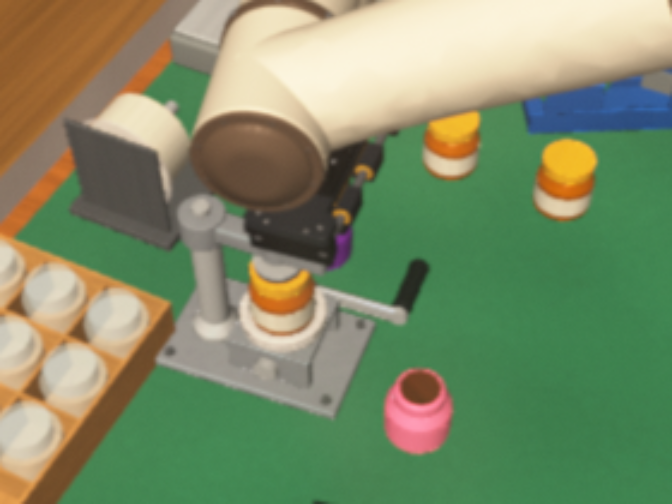

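The arm is over the cap, with the pad at crop (280,262), but the fingers have slipped to the knob's edge. I'll open, re-centre and re-grip.

{"api": "servo_tool", "payload": {
  "slide": [
    [0,0,0],
    [0,0,0],
    [0,0,0],
    [0,0,0],
    [0,0,0]
  ],
  "spin": [0,0,0,0,0],
  "grip": [0.7,0.65,0.6,0.55,0.55]
}}

```text
time_s: 13.15
tcp_pos: [0.5428, 0.0057, 0.2334]
ee_rot: [[0.995, 0.099, 0.001], [0.099, -0.995, 0.0], [0.002, -0.0, -1.0]]
wrist_force: [0.5, 0.2, 0.4]
gripper_width: 0.423
gripper_force: 0.0
```

{"api": "servo_tool", "payload": {
  "slide": [
    [0,0,0],
    [0,0,0],
    [0,0,0],
    [0,0,0],
    [0,0,0]
  ],
  "spin": [0,0,0,0,0],
  "grip": [0.55,0.55,0.55,0.55,0.55]
}}

```text
time_s: 13.57
tcp_pos: [0.5422, 0.0056, 0.233]
ee_rot: [[0.995, 0.099, -0.0], [0.099, -0.995, -0.0], [-0.0, 0.0, -1.0]]
wrist_force: [-0.0, 0.4, -0.0]
gripper_width: 0.45
gripper_force: 0.0
```

{"api": "servo_tool", "payload": {
  "slide": [
    [0,0.004,0],
    [0,0.008,0],
    [0,0.011,0],
    [0,0.013,0],
    [0,0.014,0]
  ],
  "spin": [0,0,0,0,0],
  "grip": [0.55,0.55,0.55,0.55,0.55]
}}

```text
time_s: 13.98
tcp_pos: [0.5431, -0.0075, 0.2329]
ee_rot: [[0.995, 0.098, -0.0], [0.098, -0.995, 0.003], [-0.0, -0.003, -1.0]]
wrist_force: [-2.9, 8.1, 2.3]
gripper_width: 0.447
gripper_force: 4.3
```

{"api": "servo_tool", "payload": {
  "slide": [
    [0,0.001,0],
    [0,0.002,0],
    [0,0.003,0],
    [0,0.003,0],
    [0,0.003,0]
  ],
  "spin": [0,0,0,0,0],
  "grip": [0.55,0.55,0.55,0.55,0.55]
}}

```text
time_s: 14.4
tcp_pos: [0.5432, -0.0078, 0.2328]
ee_rot: [[0.995, 0.099, -0.0], [0.099, -0.995, 0.007], [0.0, -0.007, -1.0]]
wrist_force: [-4.2, 14.5, 3.4]
gripper_width: 0.454
gripper_force: 7.4
```

{"api": "servo_tool", "payload": {
  "slide": [
    [0,-0.005,0],
    [0,-0.008,0],
    [0,-0.008,-0.015],
    [0,-0.008,-0.04],
    [0,-0.008,-0.065]
  ],
  "spin": [0,0,0,0,0],
  "grip": [0.55,0.55,0.55,0.55,0.55]
}}

```text
time_s: 14.82
tcp_pos: [0.5426, -0.0041, 0.2981]
ee_rot: [[0.995, 0.098, -0.002], [0.098, -0.995, -0.002], [-0.002, 0.001, -1.0]]
wrist_force: [0.3, 0.0, -0.2]
gripper_width: 0.449
gripper_force: 0.0
```

```bash
python3 - <<'E'
from h import *
s=sense();print(s["joints"],s["tcp_pos"])
E
```

```text
[ 1.67263224e+01  1.21621910e+01 -6.27821962e+00  5.11576062e-02
 -7.17147046e+01  7.89067479e+01] [ 0.54256233 -0.00406064  0.29807236]
```

{"api": "servo_tool", "payload": {
  "slide": [
    [-0.0126,0.0207,0],
    [-0.0252,0.0414,0],
    [-0.0378,0.0621,0],
    [-0.0504,0.0828,0],
    [-0.063,0.1036,0]
  ],
  "spin": [7,14,21,28,35],
  "grip": [0.3,0.3,0.3,0.3,0.3]
}}

```text
time_s: 15.23
tcp_pos: [0.4898, -0.1142, 0.2982]
ee_rot: [[0.869, -0.495, 0.0], [-0.495, -0.869, -0.001], [0.001, 0.001, -1.0]]
wrist_force: [0.6, -1.1, -0.1]
gripper_width: 0.678
gripper_force: 0.0
```

{"api": "servo_tool", "payload": {
  "slide": [
    [0,0,0.02],
    [0,0,0.04],
    [0,0,0.06],
    [0,0,0.08],
    [0,0,0.1]
  ],
  "spin": [7,14,21,28,35],
  "grip": [0.3,0.3,0.3,0.3,0.3]
}}

```text
time_s: 15.65
tcp_pos: [0.4904, -0.1135, 0.1973]
ee_rot: [[0.427, -0.904, 0.001], [-0.904, -0.427, -0.001], [0.001, -0.0, -1.0]]
wrist_force: [-0.3, -0.2, -0.5]
gripper_width: 0.703
gripper_force: 0.0
```

{"api": "servo_tool", "payload": {
  "slide": [
    [0,0,0.02],
    [0,0,0.04],
    [0,0,0.06],
    [0,0,0.075],
    [0,0,0.08]
  ],
  "spin": [5,10,15,18,20],
  "grip": [0.3,0.3,0.3,0.3,0.3]
}}

```text
time_s: 16.07
tcp_pos: [0.4889, -0.1133, 0.1155]
ee_rot: [[0.096, -0.995, -0.005], [-0.995, -0.096, -0.001], [0.0, 0.005, -1.0]]
wrist_force: [-0.3, -0.6, 0.3]
gripper_width: 0.703
gripper_force: 0.0
```

{"api": "servo_tool", "payload": {
  "slide": [
    [0,0,0],
    [0,0,0],
    [0,0,0],
    [0,0,0],
    [0,0,0]
  ],
  "spin": [0,0,0,0,0],
  "grip": [0.3,0.3,0.3,0.3,0.3]
}}

```text
time_s: 16.48
tcp_pos: [0.4909, -0.1128, 0.1188]
ee_rot: [[0.099, -0.995, 0.002], [-0.995, -0.099, 0.0], [0.0, -0.002, -1.0]]
wrist_force: [-0.0, -1.4, 0.4]
gripper_width: 0.7
gripper_force: 0.0
```

```bash
python3 - <<'E'
from h import *
for c in("side","top"):
    im,X=cloud(c)
    cv2.imwrite(f"pics/{c}4.png",cv2.resize(im[100:310,140:420],None,fx=2.4,fy=2.4))
    m=near(X,(.542,.0025),.04,.222,.245); 
    if m.sum()>10: disc(X[m],"knob")
    m=near(X,(.662,.014),.2,.183,.195)&near(X,(.60,.008),.045,0,1)
    p=X[m]
    if len(p)>10: print("arm dir",np.degrees(np.arctan2(*np.linalg.svd(p[:,:2]-p[:,:2].mean(0))[2][0][::-1])))
E
```

```text
knob 65 mean [0.5414 0.0057 0.2298] mid [542.1   3.9] r 10.3
arm dir -176.66799941080794
arm dir -175.23558116458312
```

View pics/side4.png

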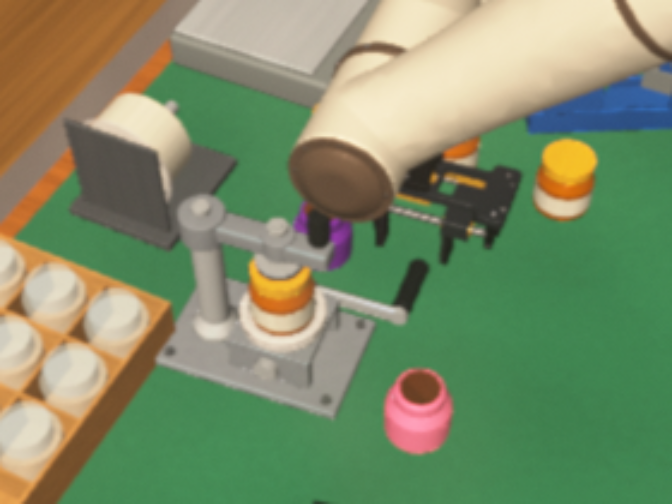

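The arm stands over the cap at its stop, with the knob at crop (318,228). The open fingers are above the lever grip at crop (412,285). Descending and pinching.

{"api": "servo_tool", "payload": {
  "slide": [
    [0,0,0.018],
    [0,0,0.036],
    [0,0,0.054],
    [0,0,0.068],
    [0,0,0.074]
  ],
  "spin": [0,0,0,0,0],
  "grip": [0.3,0.3,0.3,0.3,0.3]
}}

```text
time_s: 17.0
tcp_pos: [0.4895, -0.1128, 0.0425]
ee_rot: [[0.099, -0.995, -0.003], [-0.995, -0.099, -0.0], [-0.0, 0.003, -1.0]]
wrist_force: [-0.1, 0.9, -0.9]
gripper_width: 0.702
gripper_force: 0.0
```

{"api": "servo_tool", "payload": {
  "slide": [
    [0,0,0],
    [0,0,0],
    [0,0,0],
    [0,0,0],
    [0,0,0]
  ],
  "spin": [0,0,0,0,0],
  "grip": [0.4,0.5,0.6,0.8,0.8]
}}

```text
time_s: 17.42
tcp_pos: [0.4911, -0.1127, 0.0449]
ee_rot: [[0.099, -0.995, 0.002], [-0.995, -0.099, 0.0], [0.0, -0.002, -1.0]]
wrist_force: [0.8, -1.4, -0.2]
gripper_width: 0.41
gripper_force: 0.0
```

{"api": "servo_tool", "payload": {
  "slide": [
    [0,0,0],
    [0,0,0],
    [0,0,0],
    [0,0,0],
    [0,0,0]
  ],
  "spin": [0,0,0,0,0],
  "grip": [0.8,0.8,0.8,0.8,0.8]
}}

```text
time_s: 17.83
tcp_pos: [0.4903, -0.1128, 0.0442]
ee_rot: [[0.099, -0.995, -0.0], [-0.995, -0.099, -0.0], [0.0, 0.0, -1.0]]
wrist_force: [-2.1, 0.3, 2.5]
gripper_width: 0.24
gripper_force: 30.0
```

{"api": "servo_tool", "payload": {
  "slide": [
    [0,-0.0003,-0.0073],
    [0,-0.001,-0.0146],
    [0,-0.0023,-0.0218],
    [0,-0.0041,-0.0289],
    [0,-0.0063,-0.0359]
  ],
  "spin": [0,0,0,0,0],
  "grip": [0.8,0.8,0.8,0.8,0.8]
}}

```text
time_s: 18.25
tcp_pos: [0.4952, -0.1122, 0.0799]
ee_rot: [[0.098, -0.995, -0.004], [-0.995, -0.098, 0.0], [-0.0, 0.004, -1.0]]
wrist_force: [-0.1, -2.4, -8.1]
gripper_width: 0.24
gripper_force: 30.0
```

{"api": "servo_tool", "payload": {
  "slide": [
    [0,-0.0028,-0.0068],
    [0,-0.006,-0.0134],
    [0,-0.0096,-0.0197],
    [0,-0.0137,-0.0258],
    [0,-0.0182,-0.0316]
  ],
  "spin": [0,0,0,0,0],
  "grip": [0.8,0.8,0.8,0.8,0.8]
}}

```text
time_s: 18.67
tcp_pos: [0.5091, -0.1109, 0.1108]
ee_rot: [[0.097, -0.995, -0.014], [-0.995, -0.097, -0.0], [-0.001, 0.014, -1.0]]
wrist_force: [-11.1, -2.2, -1.8]
gripper_width: 0.24
gripper_force: 30.0
```

{"api": "servo_tool", "payload": {
  "slide": [
    [0,-0.0049,-0.0054],
    [0,-0.0102,-0.0105],
    [0,-0.0158,-0.0152],
    [0,-0.0217,-0.0196],
    [0,-0.0279,-0.0234]
  ],
  "spin": [0,0,0,0,0],
  "grip": [0.8,0.8,0.8,0.8,0.8]
}}

```text
time_s: 19.08
tcp_pos: [0.5293, -0.109, 0.1346]
ee_rot: [[0.096, -0.995, -0.033], [-0.995, -0.096, -0.002], [-0.002, 0.033, -0.999]]
wrist_force: [-30.8, 0.4, 19.6]
gripper_width: 0.237
gripper_force: 30.0
```

{"api": "servo_tool", "payload": {
  "slide": [
    [0,-0.0065,-0.0034],
    [0,-0.0132,-0.0064],
    [0,-0.0201,-0.0089],
    [0,-0.0271,-0.011],
    [0,-0.0343,-0.0125]
  ],
  "spin": [0,0,0,0,0],
  "grip": [0.8,0.8,0.8,0.8,0.8]
}}

```text
time_s: 19.5
tcp_pos: [0.5731, -0.1048, 0.1521]
ee_rot: [[0.1, -0.995, -0.007], [-0.995, -0.1, -0.002], [0.001, 0.007, -1.0]]
wrist_force: [-12.9, 0.9, 14.0]
gripper_width: 0.242
gripper_force: 30.0
```

```bash
python3 - <<'E'
from h import *
for c in("side","top"):
    im,X=cloud(c)
    cv2.imwrite(f"pics/{c}5.png",cv2.resize(im[100:310,140:420],None,fx=2.4,fy=2.4))
    for n in("grip","lever"):print(c,n,[(np.round(r["point"],3).tolist(),round(r["conf"],2)) for r in tip_of(n,c)][:2])
E
```

```text
side grip [([0.573, -0.098, 0.138], 0.42)]
side lever []
top grip [([0.575, -0.096, 0.139], 0.53)]
top lever [([0.591, -0.057, 0.035], 0.44)]
```

View pics/side5.png

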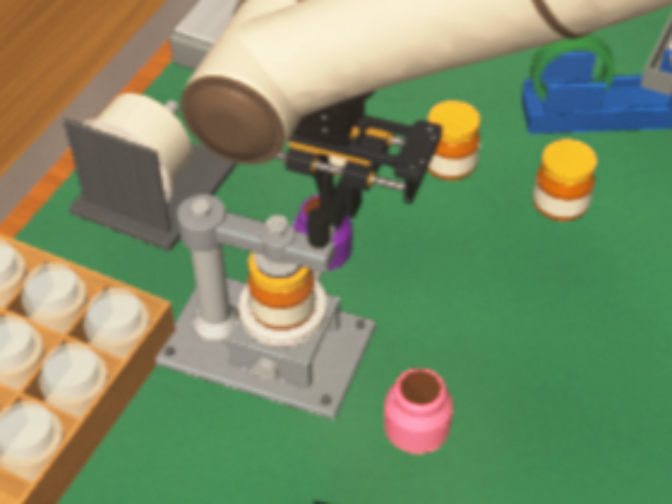

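The lever is nearly upright, with the fingers holding the grip at crop (330,205) and the arm and cap still aligned. Last stretch.

{"api": "servo_tool", "payload": {
  "slide": [
    [0,-0.004,-0.0006],
    [0,-0.008,-0.001],
    [0,-0.012,-0.0013],
    [0,-0.016,-0.0015],
    [0,-0.0185,-0.0016]
  ],
  "spin": [0,0,0,0,0],
  "grip": [0.8,0.8,0.8,0.8,0.8]
}}

```text
time_s: 20.22
tcp_pos: [0.5937, -0.1028, 0.1524]
ee_rot: [[0.1, -0.995, -0.003], [-0.995, -0.1, -0.001], [0.001, 0.003, -1.0]]
wrist_force: [-9.2, -0.1, 8.8]
gripper_width: 0.243
gripper_force: 30.0
```

{"api": "servo_tool", "payload": {
  "slide": [
    [0,0,0],
    [0,0,0],
    [0,0,0],
    [0,0,0],
    [0,0,0]
  ],
  "spin": [0,0,0,0,0],
  "grip": [0.8,0.8,0.8,0.8,0.8]
}}

```text
time_s: 20.63
tcp_pos: [0.5939, -0.1028, 0.1523]
ee_rot: [[0.1, -0.995, -0.002], [-0.995, -0.1, -0.001], [0.001, 0.002, -1.0]]
wrist_force: [-8.4, 0.3, 8.1]
gripper_width: 0.238
gripper_force: 30.0
```

{"api": "servo_tool", "payload": {
  "slide": [
    [0,-0.0005,0],
    [0,-0.001,0],
    [0,-0.001,0],
    [0,-0.001,0],
    [0,-0.001,0]
  ],
  "spin": [0,0,0,0,0],
  "grip": [0.8,0.8,0.8,0.8,0.8]
}}

```text
time_s: 21.05
tcp_pos: [0.5945, -0.1027, 0.1523]
ee_rot: [[0.1, -0.995, -0.003], [-0.995, -0.1, -0.001], [0.001, 0.003, -1.0]]
wrist_force: [-8.6, 0.8, 8.3]
gripper_width: 0.24
gripper_force: 30.0
```

```bash
python3 - <<'E'
from h import *
s=sense();print(s["tcp_pos"],s["gripper_force"],s["wrist_force"])
for c in("side","top"):
    im,X=cloud(c); hsv=cv2.cvtColor(im,cv2.COLOR_BGR2HSV)
    cv2.imwrite(f"pics/{c}6.png",cv2.resize(im[100:310,140:420],None,fx=2.4,fy=2.4))
    m=near(X,(.542,.0025),.04,.222,.245)
    if m.sum()>10: disc(X[m],"knob")
    yel=(hsv[...,0]>15)&(hsv[...,0]<35)&(hsv[...,1]>110)
    p=X[near(X,(.584,.007),.045,.12,.17)&yel]
    if len(p): print("cap",len(p),p.mean(0),np.percentile(p[:,2],95))
    for n in("grip","jar"):print(c,n,[(np.round(r["point"],3).tolist(),round(r["conf"],2)) for r in tip_of(n,c)][:4])
E
```

```text
[ 0.59451497 -0.10273935  0.15229449] 30.002076029777527 [-8.59165913  0.84233465  8.29350323]
knob 78 mean [0.541  0.0043 0.2301] mid [542.5   2.2] r 11.4
cap 197 [0.57687716 0.02484155 0.14770365] 0.15476904974998174
side grip [([0.592, -0.099, 0.138], 0.58), ([0.585, 0.005, 0.078], 0.27)]
side jar [([0.588, 0.007, 0.074], 0.68), ([0.415, 0.032, 0.001], 0.66), ([0.616, -0.137, 0.002], 0.56)]
knob 67 mean [5.420e-01 4.000e-04 2.314e-01] mid [542.5   2.4] r 10.9
cap 37 [ 0.57654082 -0.01925421  0.14103364] 0.15304405212163322
top grip []
top jar [([0.584, 0.008, 0.081], 0.55), ([0.608, -0.139, -0.002], 0.53)]
```

View pics/side6.png

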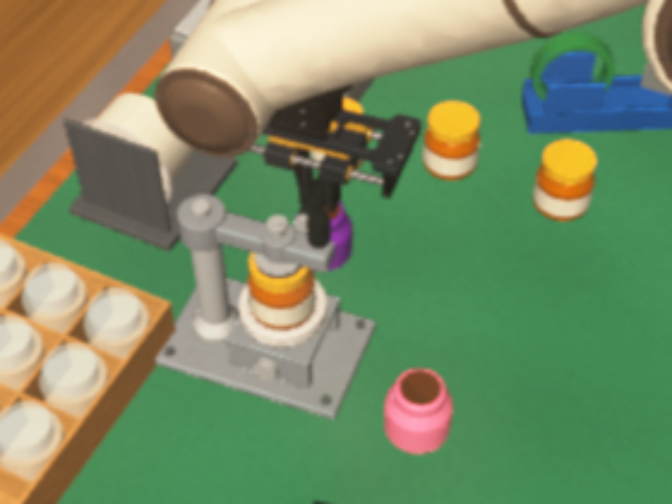

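The cap is pressed against the pad at crop (280,265), with its edge now near z 0.153, about 10 mm higher than before. The knob is still at the stop, at (542,2) mm, and the lever is upright and held. Handing in.

```bash
python3 -c "from station import *;print(finish_job())"
```

```text
the job is handed in; nothing more can be done
None
```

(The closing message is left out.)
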